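# Stack the sweets totes and park the rolling pin

### The arm

A 6-joint arm with a two-finger parallel gripper is mounted at the origin on the work surface. World frame = base frame: x ahead of the robot, y to its left, z up, the work surface at z = 0. Lengths are in m, angles in rad, forces in N, time in s.
With the tool pointing down it reaches from about 0.375 to 0.975 m from the base axis. Payload 3.8 kg.
Tool frame: the origin (TCP) lies at the very end of the fingers, on their centre line; the grasp point (between the pads) lies 19 mm behind it; z points along the fingers, y is the line along which they close (so a half turn about z gives the same grasp; the last joint's range is limited). The gripper opens to 85 mm and grips with 20 to 120 N. Pads are 22 mm wide; open, the fingers measure 114 mm over their backs; the gripper's body (76 mm by 85 mm) begins 54 mm behind the grasp point. The pads swing forward as they close: fully open they stand 13 mm farther back than shut.
Start: joints at [-1.321, 0.264, 1.604, -0, 1.274, -0.037], TCP at [0.191, -0.647, 0.231] pointing down, gripper open.
Joint ranges: [-2.63, 2.63], [-0.94, 2.18], [0.31, 2.57], [-1.31, 4.45], [0, 2.66], [-2.55, 2.55]. Speed limits (rad/s): [2.57, 2.57, 3.14, 3.14, 3.14, 3.14].

### API

Orientations are given as a rotation vector (axis times angle).
In Python, from workcell import bot gives the robot as it stands.
- The arm moves only by the shell command python3 -m creep 'ROWS' [FORCE]. ROWS is JSON, a list of rows, each a list of 5 numbers: the shift along the tool's x, y, z in units of 0.05 m (1.0 is 0.05 m), then the turn about the tool's z in units of 0.1 rad (1.0 is 0.1 rad), then the opening, from 0 (shut) to 1 (fully open). In form: [[tx, ty, tz, spin, hand], ...]. A call has 1 to 20 rows; each row shifts and turns the commanded pose from where the row before left it, along the tool's axes as they then stand; what a row does not reach is not made up. A row lasts 1/8 s, in which the tool goes at most 62.5 mm and 10.7 degrees, less where a joint would pass 70% of its speed; a pose out of reach is approached as far as the arm can. A call with a number of a shift or a turn outside -1 to 1 is refused whole. A call with a gripper value outside its range is refused whole. The fingers move at their own pace and stop on an object; FORCE is the grip in N (left out, the last holds). Time passes only in rows, so rows that do not move let the fingers close. It gives the time, the measured TCP pose, the force, the opening and the grip force at its end, in the units of the state.
- bot.read_state(): the state, without advancing time (a new reading comes with each control period).
- bot.read_camera(name): name is "side" or "top"; returns a dict with "pixels" (420x560x3 uint8, red, green, blue), "vfov" (degrees; the focal length in pixels is half the picture's height over the tangent of half this angle, whatever the lens; pixels are square), "cx", "cy" (the principal point, pixels), "dist_coeffs" ([k1, k2, p1, p2, k3] as OpenCV has them; the pictures are not rectified), "world_to_cam" (4x4, takes a point from world to camera coordinates). Camera axes: x right, y down, z forward; pixel columns grow to the right and rows downward; lengths in m; the calibration is good to about 2 mm. A picture is of the moment at which its call begins. There is no depth.
- bot.finish_job(): hands the job in; it is judged then, once.
Trained networks look in a picture, given as the dict that the camera call returned (one of the last four; its "shot" number tells which), for a name from the list of things; names that differ only in an ending like _2 or _b are one class to them, and where a whole thing is asked for, a point or a joint stands for the part that bears it (a point fixed in the world has none). Each returns a list of dicts, best first, with "score" (0 to 1); they miss things now and then, are a little off and sometimes report something else, mostly with a low value. They report only what shows in the picture. A call takes as long as a camera call. They do not tell look-alikes from the thing itself.
- bot.look_for(target, picture): "bbox" ([left, top, right, bottom] in pixels, round what is visible of it).
- bot.regions_of(target, picture): "mask" (420x560 bool, what is visible of it) and "bbox" ([left, top, right, bottom] in pixels, round what is visible of it).
The state is a dict: "time": time; "q": joint angles; "joint_vel": joint speeds; "joint_torque": joint torques, N m; "tool_pos": TCP position; "tcp_rot": TCP orientation; "wrist_force": force on the tool from outside, world axes, zero at the start; "torque": the same for the moment, N m; "width": opening from 0.0 (shut) to 1.0 (fully open); "grip_force": force on a finger pad.
Only numpy, scipy, OpenCV 4.12 (cv2) and the standard library are available. Lean on these libraries where they do the work, as an engineer would, in place of code of your own. Each camera call takes 0.05 s, during which the arm holds its last target. There are 200 camera calls.

### The job

Pack up the counter: leave the tote of square baklava where it stands, stack the tote of rolled pastries squarely on it and the empty tote on top of that, each turned end for end from the one below so that it stands up on the ledges instead of dropping into the lower tote and crushing the sweets. Set each down before letting go, never dropping it, and park the thin rolling pin lengthwise and roughly centred in the two V-notches of the empty tote on top. Do not disturb the jars, the saucers or the card stand.

Things in the scene. Friction and masses are not known exactly. Their poses are not given: they have to be found in the camera images.
- tote_squares: Grey plastic open-topped stack-nest tote, 160 mm long (x), 62 wide (y) over the rim, 64 high, about 0.30 kg; holds two rows of square baklava pieces fixed in it, tops 30 mm up. Origin: centre of underside, z up, x towards its front end, the end with the pull lip. Bottom of the stack. The three totes are alike but for contents. Walls taper: underside 140 x 42 mm, mouth 152 x 54 mm at the rim.
- tote_rolls: Same tote and axes (front, with the lip, at +x), about 0.25 kg, with one row of five rolled pastries fixed in it, tops 30 mm up. To go on tote_squares, front over its back. On every tote a vertical rim band, 50 to 64 mm up, runs along both long sides, 62 mm over its outer faces: a good place to grip across from above, at mid-length.
- tote_empty: Same tote and axes (front, with the lip, at +x), about 0.15 kg, empty. To go on tote_rolls, front over its back, so the same way round as tote_squares. In the middle of each end's rim (all totes) is a shallow V-notch, 21 mm wide at the top and 6 mm deep (sides slope 30 degrees).
- squares_seat (a point): Point over the middle of tote_squares, 54 mm above its underside: where the origin of a tote stacked on it comes to rest, 10 mm within the rim and with about 5 mm of play all round. Each tote has ledges inside the mouth, tops 54 mm up: one at the middle of the front end, one in each back corner. x towards its front.
- rolls_seat (a point): The same point on tote_rolls, 54 mm above its underside, for tote_empty. Each underside has recesses at the middle of the front end and at both back corners, to match the ledges: with fronts the same way the upper tote sinks in (nests) onto the sweets; with its front over the other's back (turned 180 degrees) its underside rests on the ledges.
- rolls_lip (a point): Middle of the upper face of the pull lip of tote_rolls, 88 mm in front (+x) of its origin and 50 mm up. Each tote has one such lip, at its front end only: 32 mm wide, 5 mm thick, sticking out 16 mm past the rim.
- notch_line (a point): Point over the middle of tote_empty, 75 mm above its underside (11 mm above its rim), x along its length: where the pin's centre is when it lies settled in both V-notches.
- pin: Plain thin wooden rolling pin, a cylinder 30 mm in diameter and 210 mm long, about 100 g; origin at its centre, x along its axis (it may be rolled any way about x). It starts level in pin_rest, its axis 33 mm above the counter; grip it by its upper half at mid-length, so that the fingertips stay above the tote's rim when it is laid down.
- pin_rest: Fixed dark wooden rest, 130 by 40 mm, 26 mm high over its V-blocks, with two V-blocks 110 mm apart along its x that carry the pin; between them only an 8 mm thick base. Origin at the centre of its underside.
- shaker: Bystander: sugar shaker, glass jar with a metal cap, 52 mm diameter, 115 mm high. Origin at the centre of its underside.
- nut_jar: Bystander: jar of ground pistachio with a black cap, 60 mm diameter, 85 mm high. Origin at the centre of its underside.
- saucers: Bystander: two white saucers, one in the other, 104 mm diameter, 18 mm high. Origin at the centre of its underside.
- card_stand: Bystander: black price-card stand, 52 mm round foot with an upright card 60 mm wide (along its y), 98 mm high. Origin at the centre of its underside.
Things that resemble listed ones, but are neither listed nor needed, are in the scene too. What is shaped like the tote_empty but blue is not meant. Leave any green look-alike of the tote_squares alone.

How it is judged:
By the outcome, as a careful person would: the job done as asked, in the order asked, and still so for the second after the job is handed in, with the robot touching nothing.
It also fails if it takes over 72 s, if anything falls off the work surface, if the arm or the gripper's body presses on something with over 40 N, if the wrist force passes 120 N, or if a joint passes its speed limit or range.

## Working session

There is one attempt and no reset: what is moved stays moved. The work goes in short steps, Python scripts to look and compute and a shell command to move; the robot and the scene stay as the last step left them, time stands still between calls to the robot, and variables do not carry over. Pictures are saved under pics/ and viewed, at most 12 in all, crops included, and the job is handed in when it is done.

```bash
mkdir -p pics; ls; python3 - <<'E'
from workcell import bot
import cv2,numpy as np
for n in ["top","side"]:
    p=bot.read_camera(n)
    cv2.imwrite(f"pics/{n}0.png",p["pixels"][:,:,::-1])
    print(n,p["vfov"],p["cx"],p["cy"],p["dist_coeffs"],np.round(p["world_to_cam"],4).tolist())
print(bot.read_state())
E
```

```text
pics
top 56.58780510294651 281.9050751672232 209.5163042010727 [-0.06307256  0.          0.          0.          0.        ] [[-0.0004, -1.0, -0.0038, 0.0264], [-0.988, 0.001, -0.1542, 0.5635], [0.1542, 0.0037, -0.988, 1.1569], [0.0, 0.0, 0.0, 1.0]]
side 45.506699067742645 271.86413250724405 208.1183705489112 [0.01328249 0.         0.         0.         0.        ] [[-0.7325, -0.6807, 0.0085, 0.3929], [-0.4604, 0.4861, -0.7428, 0.3134], [0.5015, -0.548, -0.6695, 1.0158], [0.0, 0.0, 0.0, 1.0]]
{'time': 0.1, 'q': array([-1.32088890e+00,  2.64708939e-01,  1.60523290e+00, -1.70050589e-05,
        1.27373775e+00, -3.69193109e-02]), 'joint_vel': array([ 0.00073467, -0.00105654, -0.00428712,  0.0024808 , -0.00013629,
        0.00087198]), 'joint_torque': array([ 4.94190790e-04, -5.16705143e+01, -3.68588269e+01,  6.39502309e-05,
        6.28845170e-03, -3.94263634e-05]), 'tool_pos': array([ 0.19077863, -0.64677952,  0.23006802]), 'tcp_rot': array([-3.10728755e+00, -4.48714976e-01,  3.73587470e-04]), 'wrist_force': array([-0.09487967,  0.14848534,  0.44077128]), 'torque': array([-0.01723684,  0.05355153,  0.00376128]), 'grip_force': 0.0, 'width': 0.9996587976663683}
```

View pics/top0.png

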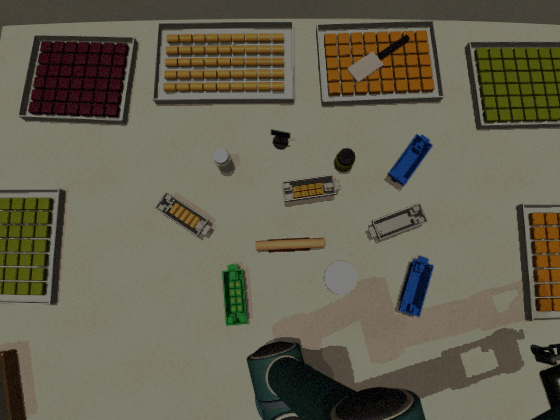

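View pics/side0.png

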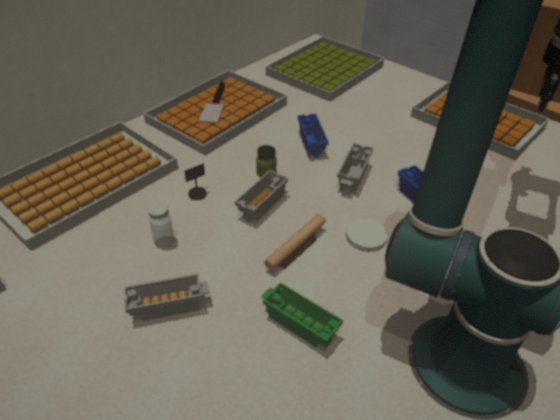

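Top view: squares tote ~(311,190), lip to the right; rolls tote ~(185,215), lip lower right; empty tote ~(397,222), lip seemingly at left (371,236); pin ~(291,244). The blue and green ones are decoys. Next I fit the poses by silhouette.

```bash
cat > h.py <<'E'
from workcell import bot
import cv2,numpy as np
from scipy.optimize import minimize
def K(p):
    f=210/np.tan(np.radians(p["vfov"]/2)); return np.array([[f,0,p["cx"]],[0,f,p["cy"]],[0,0,1.]])
def proj(p,P):
    T=np.array(p["world_to_cam"]); P=np.asarray(P,float).reshape(-1,3)
    return cv2.projectPoints(P,cv2.Rodrigues(T[:3,:3])[0],T[:3,3],K(p),np.array(p["dist_coeffs"]))[0].reshape(-1,2)
def unproj(p,uv,z):
    T=np.array(p["world_to_cam"]); n=cv2.undistortPoints(np.array(uv,float).reshape(-1,1,2),K(p),np.array(p["dist_coeffs"])).reshape(-1,2)
    d=np.c_[n,np.ones(len(n))]@T[:3,:3]; c=-T[:3,:3].T@T[:3,3]
    return c+d*((z-c[2])/d[:,2])[:,None]
def box(x0,x1,w,z): return [[x,y,z] for x in(x0,x1) for y in(-w/2,w/2)]
TOTE=[box(-.07,.07,.042,0)+box(-.08,.08,.062,.05)+box(-.08,.08,.062,.064), box(.075,.096,.032,.045)+box(.075,.096,.032,.05)]
a=np.linspace(0,2*np.pi,24,endpoint=False)
PIN=[[[s*.105,.015*np.cos(t),.015*np.sin(t)] for s in(-1,1) for t in a]]
def place(pts,x,y,z,yaw):
    c,s=np.cos(yaw),np.sin(yaw); P=np.array(pts); return np.c_[P[:,0]*c-P[:,1]*s+x,P[:,0]*s+P[:,1]*c+y,P[:,2]+z]
def sil(p,parts,x,y,z,yaw,S=4):
    m=np.zeros((420*S,560*S),np.uint8)
    for q in parts:
        h=cv2.convexHull(((proj(p,place(q,x,y,z,yaw))+.5)*S-.5).astype(np.float32))
        cv2.fillConvexPoly(m,np.round(h*16).astype(np.int32),1,shift=4)
    return m
def fit(pm,parts,z,x0,S=4):
    """pm: list of (picture,mask); returns x,y,yaw, mean IoU"""
    M=[(p,cv2.resize(m.astype(np.uint8),None,fx=S,fy=S,interpolation=cv2.INTER_NEAREST)) for p,m in pm]
    def cost(v):
        r=0
        for p,m in M:
            s=sil(p,parts,v[0],v[1],z,v[2]); r+=1-(s&m).sum()/(s|m).sum()
        return r/len(M)
    b=minimize(cost,x0,method="Nelder-Mead",options=dict(initial_simplex=np.array(x0)+np.array([[0,0,0],[.01,0,0],[0,.01,0],[0,0,.15]]),xatol=1e-4,fatol=1e-5))
    return b.x,1-b.fun
E
python3 - <<'E'
from h import *
pt=bot.read_camera("top"); ps=bot.read_camera("side")
g={"tote_squares":(311,190,0.05),"tote_rolls":(185,215,-.6),"tote_empty":(397,222,2.7),"pin":(291,244,0)}
tiles=[]
for n,(u,v,ang) in g.items():
    z=0.018 if n=="pin" else 0; zz=.033 if n=="pin" else .03
    w=unproj(pt,[(u,v)],zz)[0]; yaw0=ang-np.pi/2
    parts=PIN if n=="pin" else TOTE
    z=.033 if n=="pin" else 0
    pm=[]
    for p in(pt,ps):
        e=proj(p,[w])[0]
        c=[(np.hypot(*(np.array([(r["bbox"][0]+r["bbox"][2])/2,(r["bbox"][1]+r["bbox"][3])/2])-e)),r) for r in bot.regions_of(n,p)]
        c=[r for d,r in c if d<15]
        print(n,[(round(r["score"],2),np.round(r["bbox"]).tolist()) for r in c])
        if c: pm.append((p,c[0]["mask"]))
    for sub in [pm]+[[q] for q in pm]:
      for f in ([0] if n=="pin" else [0,np.pi]):
        x,i=fit(sub,parts,z,[w[0],w[1],yaw0+f]); print(n,np.round(x,4),round(i,3))
    if n!="pin": tiles.append(cv2.resize(pt["pixels"][v-30:v+30,u-38:u+38,::-1],(380,300),interpolation=cv2.INTER_CUBIC))
tiles.append(tiles[0]*0)
cv2.imwrite("pics/crop.png",np.vstack([np.hstack(tiles[:2]),np.hstack(tiles[2:])]))
for n in ["shaker","nut_jar","saucers","card_stand","pin_rest"]:
    for r in bot.look_for(n,pt)[:2]:
        b=r["bbox"]; print(n,round(r["score"],2),np.round(b),np.round(unproj(pt,[((b[0]+b[2])/2,(b[1]+b[3])/2)],.03)[0],3))
E
```

```text
tote_squares [(0.8, [281.0, 174.0, 340.0, 203.0])]
tote_squares [(0.68, [233.0, 173.0, 290.0, 225.0])]
tote_squares [ 0.6277 -0.055  -1.43  ] 0.933
tote_squares [ 0.6282 -0.0582  1.7086] 0.911
tote_squares [ 0.6284 -0.0536 -1.4417] 0.936
tote_squares [ 0.6296 -0.0619  1.6911] 0.89
tote_squares [ 0.6274 -0.0569 -1.4208] 0.949
tote_squares [ 0.6274 -0.057   1.717 ] 0.946
tote_rolls [(0.64, [155.0, 193.0, 212.0, 237.0])]
tote_rolls [(0.95, [123.0, 274.0, 211.0, 321.0])]
tote_rolls [ 0.5492  0.3325 -2.1457] 0.952
tote_rolls [0.5476 0.3296 0.9962] 0.908
tote_rolls [ 0.55    0.3333 -2.1405] 0.965
tote_rolls [0.5476 0.3291 1.0048] 0.91
tote_rolls [ 0.5482  0.3311 -2.1639] 0.956
tote_rolls [0.5468 0.3293 0.9817] 0.909
tote_empty [(0.91, [372.0, 204.0, 427.0, 240.0])]
tote_empty [(0.74, [337.0, 142.0, 372.0, 193.0])]
tote_empty [ 0.5248 -0.3325  1.9327] 0.93
tote_empty [ 0.5242 -0.331   5.0761] 0.902
tote_empty [ 0.5261 -0.331   1.9253] 0.946
tote_empty [ 0.5243 -0.3271  5.0702] 0.9
tote_empty [ 0.5245 -0.3339  1.9365] 0.935
tote_empty [ 0.5245 -0.3339  5.0781] 0.935
pin [(0.57, [254.0, 237.0, 324.0, 255.0])]
pin [(0.63, [261.0, 214.0, 328.0, 270.0])]
pin [ 0.4579  0.0038 -1.5202] 0.913
pin [ 0.4587  0.0046 -1.5224] 0.931
pin [ 0.4567  0.0021 -1.5172] 0.945
shaker 0.7 [213. 148. 231. 172.] [0.726 0.216 0.03 ]
nut_jar 0.63 [334. 149. 357. 171.] [ 0.726 -0.175  0.03 ]
saucers 0.83 [326. 264. 356. 294.] [ 0.352 -0.154  0.03 ]
saucers 0.41 [157. 190. 208. 237.] [0.553 0.337 0.03 ]
card_stand 0.49 [271. 129. 288. 149.] [0.795 0.035 0.03 ]
pin_rest 0.5 [283. 248. 306. 250.] [ 0.442 -0.012  0.03 ]
```

View pics/crop.png

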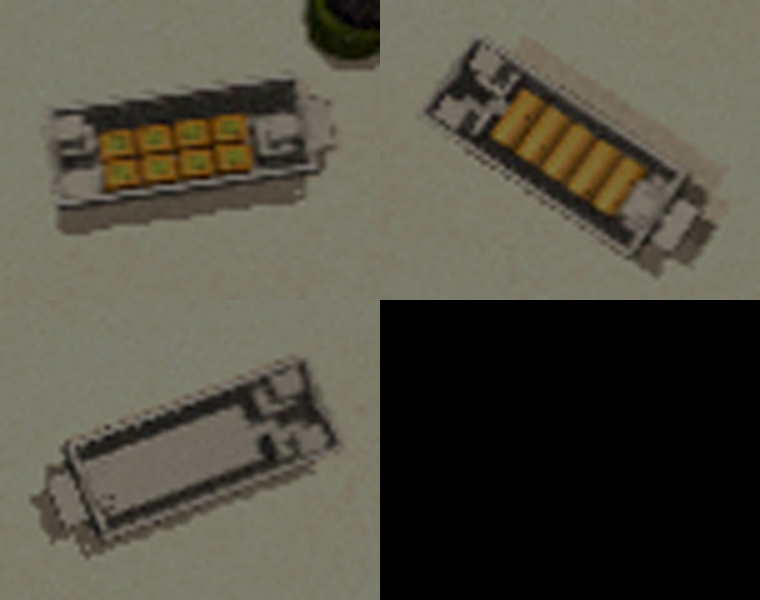

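Crop (5x): squares has its lip at the right with the single ledge there. Rolls has its lip at lower right, empty at lower left. This agrees with the fits. I'll translate first and spin afterwards, which keeps joint 6 in range.

```bash
cat > g.py <<'E'
import sys,numpy as np
from h import bot
from scipy.spatial.transform import Rotation as R
def go(x,y,z,yy):
    s=bot.read_state(); r=R.from_rotvec(s["tcp_rot"]).as_matrix()
    d=r.T@(np.array([x,y,z])-s["tool_pos"])/.05
    cy=np.arctan2(r[1,1],r[0,1]); e=(yy-cy+np.pi)%(2*np.pi)-np.pi
    print("t",round(s["time"],2),"pos",np.round(s["tool_pos"],4),"yawY",round(cy,4),"q6",round(s["q"][5],2),"w",round(s["width"],3),"F",np.round(s["wrist_force"],1),"\nNEED units (tool axes now)",np.round(d,2),"spin",round(-e*10,2),"or",round(-e*10+np.sign(e)*62.83,2))
if __name__=="__main__": go(*map(float,sys.argv[1:]))
E
python3 -m creep '[[0.62,-0.84,0,0,1],[0.62,-0.84,0,0,1],[0.62,-0.84,0,0,1],[0.62,-0.84,0,0,1],[0.62,-0.84,0,0,1],[0.62,-0.84,0,0,1],[0.62,-0.84,0,0,1],[0.62,-0.84,0,0,1],[0.62,-0.84,0,0,1],[0.62,-0.84,0,0,1],[0.62,-0.84,0,0,1],[0.62,-0.84,0,0,1],[0.62,-0.84,0,0,1],[0.62,-0.84,0,0,1],[0.62,-0.84,0,0,1],[0.62,-0.84,0,0,1],[0.62,-0.84,0,0,1],[0.62,-0.84,0,0,1],[0.62,-0.84,0,0,1],[0.62,-0.84,0,0,1]]' 40
python3 g.py .549 .3325 .033 2.567
```

```text
time: 3.35
tool_pos: [0.5485, 0.3354, 0.2314]
tcp_rot: [3.109, 0.449, 0.001]
wrist_force: [1.3, -0.6, 0.3]
width: 0.998
grip_force: 0.0
t 3.35 pos [0.5485 0.3354 0.2314] yawY -1.2837 q6 1.79 w 0.998 F [ 1.3 -0.6  0.3] 
NEED units (tool axes now) [-0.01  0.06  3.97] spin 24.32 or -38.51
```

```bash
python3 -m creep '[[0,0,0,-1,1],[0,0,0,-1,1],[0,0,0,-1,1],[0,0,0,-1,1],[0,0,0,-1,1],[0,0,0,-1,1],[0,0,0,-1,1],[0,0,0,-1,1],[0,0,0,-1,1],[0,0,0,-1,1],[0,0,0,-1,1],[0,0,0,-1,1],[0,0,0,-1,1],[0,0,0,-1,1],[0,0,0,-1,1],[0,0,0,-1,1],[0,0,0,-1,1],[0,0,0,-1,1],[0,0,0,-1,1],[0,0,0,-1,1]]' >/dev/null; python3 -m creep '[[0,0,0,-1,1],[0,0,0,-1,1],[0,0,0,-1,1],[0,0,0,-1,1],[0,0,0,-1,1],[0,0,0,-1,1],[0,0,0,-1,1],[0,0,0,-1,1],[0,0,0,-1,1],[0,0,0,-1,1],[0,0,0,-1,1],[0,0,0,-1,1],[0,0,0,-1,1],[0,0,0,-1,1],[0,0,0,-1,1],[0,0,0,-1,1],[0,0,0,-1,1],[0,0,0,-1,1],[0,0,0,-0.5,1],[0,0,0,0,1]]' >/dev/null
python3 g.py .549 .3325 .033 2.567
```

```text
t 8.35 pos [0.548  0.3337 0.2313] yawY 2.5654 q6 -2.06 w 1.004 F [ 0.6 -0.4  0.1] 
NEED units (tool axes now) [ 0.01 -0.03  3.97] spin -0.02 or 62.81
```

Descend in steps, close, check.

```bash
python3 -m creep '[[0,-0.02,0.7,0,1],[0,0,0.7,0,1],[0,0,0.7,0,1],[0,0,0.7,0,1],[0,0,0.5,0,1],[0,0,0.4,0,1],[0,0,0.27,0,1],[0,0,0,0,1],[0,0,0,0,0.5],[0,0,0,0,0.5],[0,0,0,0,0.5],[0,0,0,0,0.5],[0,0,0,0,0.5],[0,0,0,0,0.5]]' 40
python3 g.py .549 .3325 .033 2.567
```

```text
time: 10.1
tool_pos: [0.5498, 0.3339, 0.0344]
tcp_rot: [-1.498, 2.758, 0.0]
wrist_force: [-1.6, 0.6, 5.4]
width: 0.722
grip_force: 44.9
t 10.1 pos [0.5498 0.3339 0.0344] yawY 2.566 q6 -2.06 w 0.722 F [-1.6  0.6  5.4] 
NEED units (tool axes now) [ 0.03 -0.    0.03] spin -0.01 or 62.82
```

```bash
python3 -m creep '[[0,0,-0.2,0,0.5],[0,0,-0.4,0,0.5],[0,0,-0.5,0,0.5],[0,0,-0.5,0,0.5],[0,0,-0.5,0,0.5],[0,0,-0.5,1,0.5],[0,0,-0.5,1,0.5],[0,0,-0.5,1,0.5],[0,0,-0.4,1,0.5],[0,0,0,1,0.5],[0,0,0,1,0.5],[0,0,0,1,0.5],[0,0,0,1,0.5],[0,0,0,1,0.5],[0,0,0,1,0.5],[0,0,0,1,0.5],[0,0,0,1,0.5],[0,0,0,1,0.5],[0,0,0,1,0.5],[0,0,0,1,0.5]]' 60
python3 -m creep '[[0,0,0,1,0.5],[0,0,0,1,0.5],[0,0,0,1,0.5],[0,0,0,1,0.5],[0,0,0,1,0.5],[0,0,0,1,0.5],[0,0,0,1,0.5],[0,0,0,1,0.5],[0,0,0,1,0.5],[0,0,0,0.3,0.5],[0,0,0,0,0.5]]' >/dev/null
python3 g.py .628 -.0566 .2 .139
```

```text
time: 12.6
tool_pos: [0.5485, 0.3328, 0.2335]
tcp_rot: [0.79, 3.041, -0.0]
wrist_force: [0.6, 0.2, -2.6]
width: 0.716
grip_force: 65.9
t 13.97 pos [0.5487 0.333  0.2331] yawY 0.1371 q6 0.37 w 0.715 F [-0.5  0.1 -3.2] 
NEED units (tool axes now) [-7.94  0.51  0.66] spin -0.02 or 62.81
```

```bash
python3 -m creep '[[-0.3,0.02,0.05,0,0.5],[-0.6,0.04,0.05,0,0.5],[-0.75,0.05,0.05,0,0.5],[-0.75,0.05,0.05,0,0.5],[-0.75,0.05,0.05,0,0.5],[-0.75,0.05,0.05,0,0.5],[-0.75,0.05,0.05,0,0.5],[-0.75,0.05,0.05,0,0.5],[-0.75,0.05,0.05,0,0.5],[-0.75,0.05,0.05,0,0.5],[-0.6,0.04,0.05,0,0.5],[-0.44,0.01,0.05,0,0.5],[0,0,0,0,0.5],[0,0,0,0,0.5]]' >/dev/null
python3 g.py .628 -.0566 .2 .139
cat > held.py <<'E'
import sys
from h import *
# overlay silhouettes of tote poses: z above counter of held tote, name
n,tag=sys.argv[1],sys.argv[2]; poses=eval(sys.argv[3])
out=[]
for c in("top","side"):
    p=bot.read_camera(c); im=cv2.resize(p["pixels"][:,:,::-1],None,fx=4,fy=4,interpolation=cv2.INTER_CUBIC)
    for k,(x,y,z,w) in enumerate(poses):
        m=sil(p,TOTE,x,y,z,w); cs,_=cv2.findContours(m,cv2.RETR_EXTERNAL,cv2.CHAIN_APPROX_NONE)
        cv2.drawContours(im,cs,-1,[(0,0,255),(255,255,0)][k%2],1)
    u,v=proj(p,[[poses[0][0],poses[0][1],poses[0][2]+.03]])[0]*4; u,v=int(u),int(v)
    out.append(cv2.copyMakeBorder(im[max(v-300,0):v+300,u-200:u+200],0,max(0,600-(v+300-max(v-300,0))),0,0,cv2.BORDER_CONSTANT))
cv2.imwrite(f"pics/{tag}.png",np.hstack(out))
E
python3 held.py tote_rolls held1 "[(.628,-.055,.166,1.71),(.628,-.055,0,-1.432)]"
```

```text
t 15.72 pos [ 0.6276 -0.0564  0.2027] yawY 0.136 q6 -0.27 w 0.711 F [-0.2  0.6 -2.2] 
NEED units (tool axes now) [-0.    0.01  0.05] spin -0.03 or 62.8
```

View pics/held1.png

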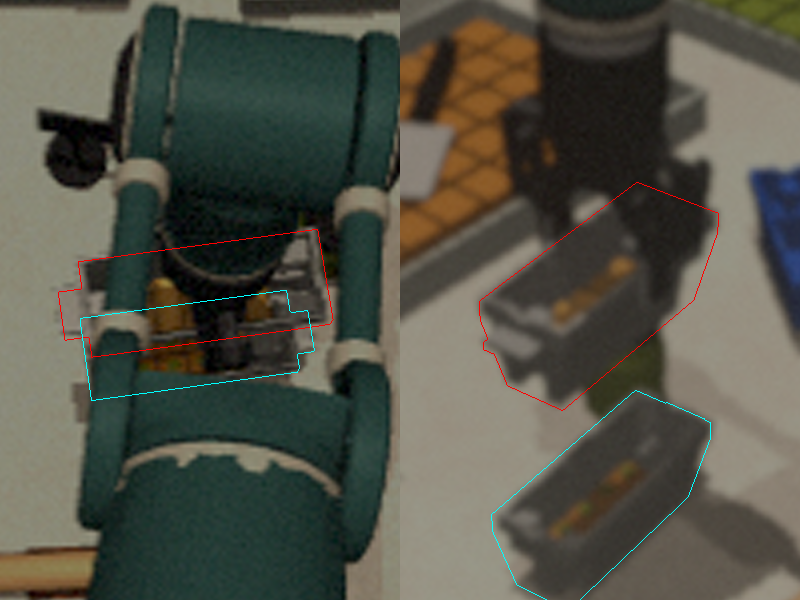

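Held tote (red, left and right panels) and squares tote (cyan) match their outlines within about 2 mm. I'll lower it.

```bash
python3 -m creep '[[0,0.01,0.3,0,0.5],[0,0,0.4,0,0.5],[0,0,0.4,0,0.5],[0,0,0.4,0,0.5],[0,0,0.3,0,0.5],[0,0,0.15,0,0.5],[0,0,0.1,0,0.5],[0,0,0.05,0,0.5],[0,0,0,0,0.5]]'
python3 -m creep '[[0,0,0.05,0,0.5],[0,0,0.04,0,0.5],[0,0,0.04,0,0.5],[0,0,0,0,0.5]]'
```

```text
time: 16.95
tool_pos: [0.6288, -0.0568, 0.0982]
tcp_rot: [2.065, 2.367, 0.001]
wrist_force: [-0.3, 0.4, -3.4]
width: 0.712
grip_force: 65.9
time: 17.45
tool_pos: [0.6282, -0.0567, 0.091]
tcp_rot: [-2.065, -2.367, 0.0]
wrist_force: [-0.7, -0.1, -3.2]
width: 0.716
grip_force: 65.9
```

```bash
python3 -m creep '[[0,0,0.03,0,0.5],[0,0,0,0,0.5]]'; python3 -m creep '[[0,0,0.03,0,0.5],[0,0,0,0,0.5]]'
```

```text
time: 17.7
tool_pos: [0.6283, -0.0567, 0.0896]
tcp_rot: [-2.065, -2.367, 0.0]
wrist_force: [-0.1, 0.6, -3.4]
width: 0.713
grip_force: 65.9
time: 17.95
tool_pos: [0.6286, -0.0567, 0.0885]
tcp_rot: [2.065, 2.367, 0.0]
wrist_force: [-0.3, 0.4, -2.2]
width: 0.711
grip_force: 66.0
```

```bash
python3 -m creep '[[0,0,0.03,0,0.5],[0,0,0,0,0.5]]'; python3 -m creep '[[0,0,0.02,0,0.5],[0,0,0,0,0.5]]'
```

```text
time: 18.2
tool_pos: [0.6287, -0.0567, 0.0884]
tcp_rot: [2.065, 2.367, 0.0]
wrist_force: [-3.4, 0.0, 5.3]
width: 0.716
grip_force: 66.9
time: 18.45
tool_pos: [0.6287, -0.0568, 0.0883]
tcp_rot: [2.065, 2.367, 0.0]
wrist_force: [-5.3, 0.9, 9.3]
width: 0.713
grip_force: 67.4
```

```bash
python3 -m creep '[[0,0,-0.02,0,0.8],[0,0,0,0,1],[0,0,0,0,1],[0,0,0,0,1],[0,0,-0.3,0,1],[0,0,-0.6,0,1],[0,0,-0.7,0,1],[0,0,-0.7,0,1],[0,0,-0.6,0,1],[0,0,0,0,1]]'
python3 g.py .525 -.3325 .19 -2.779
```

```text
time: 19.7
tool_pos: [0.6309, -0.057, 0.2368]
tcp_rot: [2.061, 2.362, 0.007]
wrist_force: [0.2, -0.4, 0.3]
width: 1.0
grip_force: 0.0
t 19.7 pos [ 0.6309 -0.057   0.2368] yawY 0.136 q6 -0.27 w 1.0 F [ 0.2 -0.4  0.3] 
NEED units (tool axes now) [-5.17 -2.85  0.92] spin 29.15 or -33.68
```

```bash
python3 -m creep '[[-0.57,-0.31,0.1,0,1],[-0.57,-0.32,0.1,0,1],[-0.57,-0.32,0.1,0,1],[-0.57,-0.32,0.1,0,1],[-0.57,-0.32,0.1,0,1],[-0.57,-0.32,0.1,0,1],[-0.57,-0.32,0.1,0,1],[-0.57,-0.32,0.1,0,1],[-0.57,-0.31,0.1,0,1],[0,0,0,1,1],[0,0,0,1,1],[0,0,0,1,1],[0,0,0,1,1],[0,0,0,1,1],[0,0,0,1,1],[0,0,0,1,1],[0,0,0,1,1],[0,0,0,1,1],[0,0,0,1,1],[0,0,0,1,1]]' >/dev/null
python3 -m creep '[[0,0,0,1,1],[0,0,0,1,1],[0,0,0,1,1],[0,0,0,1,1],[0,0,0,1,1],[0,0,0,1,1],[0,0,0,1,1],[0,0,0,1,1],[0,0,0,1,1],[0,0,0,1,1],[0,0,0,1,1],[0,0,0,1,1],[0,0,0,1,1],[0,0,0,1,1],[0,0,0,1,1],[0,0,0,1,1],[0,0,0,1,1],[0,0,0,1,1],[0,0,0,0.15,1],[0,0,0,0,1]]' >/dev/null
python3 - <<'E'
from h import *
import g
for c in("top","side"):
    p=bot.read_camera(c); e=proj(p,[[.628,-.055,.08]])[0]
    im=cv2.resize(p["pixels"][:,:,::-1],None,fx=4,fy=4,interpolation=cv2.INTER_CUBIC)
    for (x,y,z,w),col in (((.628,-.055,.054,1.71),(0,0,255)),((.628,-.055,0,-1.432),(255,255,0))):
        cs,_=cv2.findContours(sil(p,TOTE,x,y,z,w),cv2.RETR_EXTERNAL,cv2.CHAIN_APPROX_NONE); cv2.drawContours(im,cs,-1,col,1)
    u,v=(e*4).astype(int); T=im[v-200:v+200,u-200:u+200]; out=T if c=="top" else np.hstack([out,T])
    for r in bot.regions_of("tote_rolls",p):
        b=r["bbox"]
        if np.hypot((b[0]+b[2])/2-e[0],(b[1]+b[3])/2-e[1])<25: 
            P=[TOTE[0],TOTE[1]]
            print(c,r["score"],np.round(b),*[(np.round(x,4),round(i,3)) for x,i in [fit([(p,r["mask"])],TOTE,.054,[.628,-.055,1.71])]])
cv2.imwrite("pics/stack1.png",out)
g.go(.525,-.3325,.033,-2.779)
E
```

```text
top 0.7 [274. 170. 336. 197.] (array([ 0.6319, -0.0518,  1.7077]), np.float64(0.967))
side 0.97 [230. 156. 291. 206.] (array([ 0.6303, -0.0558,  1.7391]), np.float64(0.931))
t 24.9 pos [ 0.5215 -0.3302  0.1867] yawY -2.7784 q6 2.17 w 0.997 F [0.7 0.1 0.7] 
NEED units (tool axes now) [ 0.07 -0.05  3.07] spin 0.01 or -62.82
```

View pics/stack1.png

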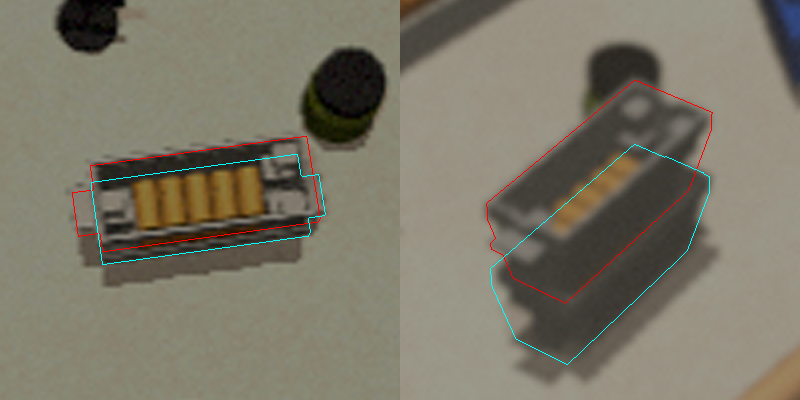

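Rolls tote stands on the stack, level, with its lip at the left (opposite the squares lip), about 3 mm off my assumed spot in x. I'll check whether the squares tote is under it where I think, with a joint fit.

```bash
python3 - <<'E'
from h import *
M=[]
for c in("top","side"):
    p=bot.read_camera(c); e=proj(p,[[.628,-.055,.06]])[0]; m=np.zeros((420,560),bool)
    for n in("tote_squares","tote_rolls","tote_empty"):
        for r in bot.regions_of(n,p):
            b=r["bbox"]
            if np.hypot((b[0]+b[2])/2-e[0],(b[1]+b[3])/2-e[1])<30: print(c,n,round(r["score"],2),np.round(b),r["mask"].sum()); m|=r["mask"]
    M.append((p,cv2.resize(m.astype(np.uint8),None,fx=4,fy=4,interpolation=cv2.INTER_NEAREST)))
    if c=="top":im=p["pixels"]
    else: im2=p["pixels"]
def run(M):
    def cost(v):
        r=0
        for p,m in M:
            s=sil(p,TOTE,v[0],v[1],0,v[2])|sil(p,TOTE,v[3],v[4],.054,v[5]); r+=1-(s&m).sum()/(s|m).sum()
        return r/len(M)
    x0=np.array([.628,-.055,-1.432,.63,-.055,1.71]); 
    b=minimize(cost,x0,method="Nelder-Mead",options=dict(initial_simplex=np.vstack([x0,x0+np.diag([.006,.006,.05]*2)]),xatol=1e-4,fatol=1e-5,maxiter=600)); print(np.round(b.x,4),1-b.fun)
run(M);run(M[:1]);run(M[1:])
A=cv2.resize(im[165:225,265:345],(640,480),interpolation=cv2.INTER_CUBIC)
cv2.imwrite("pics/z.png",A[:,:,::-1])
E
```

```text
top tote_squares 0.67 [288. 189. 343. 202.] 211
top tote_rolls 0.95 [276. 170. 335. 197.] 1181
side tote_squares 0.93 [234. 175. 292. 223.] 756
side tote_rolls 0.56 [233. 156. 292. 206.] 1665
[ 0.6295 -0.0569 -1.4166  0.6301 -0.0527  1.7033] 0.9253088693336495
[ 0.6293 -0.0509 -1.4226  0.6306 -0.052   1.6989] 0.9277508941721019
[ 0.6297 -0.0608 -1.3962  0.6296 -0.054   1.7292] 0.9459445957085405
```

View pics/z.png

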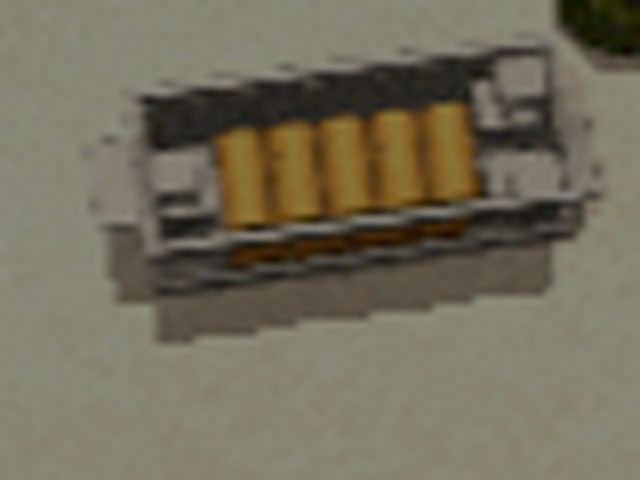

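In the zoom, the rolls tote's rim lies over the squares' rim (strip at 155-575, 200-290), with a thin view of baklava on the near side. So it sits about 2-3 mm to the far side, within the 5 mm play, and level. I'll leave it and pick up the empty tote.

```bash
python3 -m creep '[[0.07,0,0.5,0,1],[0,0,0.7,0,1],[0,0,0.7,0,1],[0,0,0.5,0,1],[0,0,0.4,0,1],[0,0,0.26,0,1],[0,0,0,0,1],[0,0,0,0,0.5],[0,0,0,0,0.5],[0,0,0,0,0.5],[0,0,0,0,0.5],[0,0,0,0,0.5],[0,0,0,0,0.5]]' 40
python3 g.py .523 -.3335 .0335 -2.779
```

```text
time: 26.92
tool_pos: [0.5239, -0.3342, 0.0353]
tcp_rot: [-2.586, 1.784, -0.005]
wrist_force: [1.6, -0.4, 5.3]
width: 0.717
grip_force: 44.8
t 26.93 pos [ 0.5239 -0.3342  0.0353] yawY -2.779 q6 2.17 w 0.717 F [ 1.6 -0.4  5.3] 
NEED units (tool axes now) [-0.02  0.01  0.04] spin 0.0 or -62.83
```

```bash
python3 -m creep '[[0,0,-0.2,0,0.5],[0,0,-0.4,0,0.5],[0,0,-0.6,-1,0.5],[0,0,-0.6,-1,0.5],[0,0,-0.6,-1,0.5],[0,0,-0.6,-1,0.5],[0,0,-0.6,-1,0.5],[0,0,-0.5,-1,0.5],[0,0,0,-1,0.5],[0,0,0,-1,0.5],[0,0,0,-1,0.5],[0,0,0,-1,0.5],[0,0,0,-1,0.5],[0,0,0,-1,0.5],[0,0,0,-1,0.5],[0,0,0,-1,0.5],[0,0,0,-1,0.5],[0,0,0,-1,0.5],[0,0,0,-1,0.5],[0,0,0,-1,0.5]]' 60
python3 -m creep '[[0,0,0,-1,0.5],[0,0,0,-1,0.5],[0,0,0,-1,0.5],[0,0,0,-1,0.5],[0,0,0,-1,0.5],[0,0,0,-1,0.5],[0,0,0,-1,0.5],[0,0,0,-1,0.5],[0,0,0,-1,0.5],[0,0,0,-1,0.5],[0,0,0,-1,0.5],[0,0,0,-0.2,0.5],[0,0,0,0,0.5]]' >/dev/null
python3 g.py .6275 -.0545 .22 .138
```

```text
time: 29.42
tool_pos: [0.5224, -0.3333, 0.2396]
tcp_rot: [3.004, 0.921, -0.0]
wrist_force: [-0.0, 0.0, -2.1]
width: 0.709
grip_force: 65.5
t 31.05 pos [ 0.5226 -0.3334  0.2392] yawY 0.1397 q6 -0.75 w 0.712 F [ 0.1  0.2 -1.6] 
NEED units (tool axes now) [5.23 2.85 0.38] spin 0.02 or -62.81
```

```bash
python3 -m creep '[[0.3,0.16,0.04,0,0.5],[0.6,0.33,0.04,0,0.5],[0.65,0.35,0.04,0,0.5],[0.65,0.36,0.04,0,0.5],[0.65,0.36,0.04,0,0.5],[0.65,0.36,0.04,0,0.5],[0.65,0.35,0.04,0,0.5],[0.6,0.33,0.04,0,0.5],[0.48,0.25,0.06,0,0.5],[0,0,0,0,0.5],[0,0,0,0,0.5]]' >/dev/null
python3 g.py .6275 -.0545 .1433 .138
python3 held.py tote_empty held2 "[(.629,-.0545,.187,-1.432),(.6305,-.0535,.054,1.71)]"
```

```text
t 32.42 pos [ 0.6268 -0.0541  0.2196] yawY 0.1415 q6 -0.27 w 0.714 F [-0.4 -0.3 -1.2] 
NEED units (tool axes now) [-0.01  0.01  1.53] spin 0.04 or -62.79
```

View pics/held2.png

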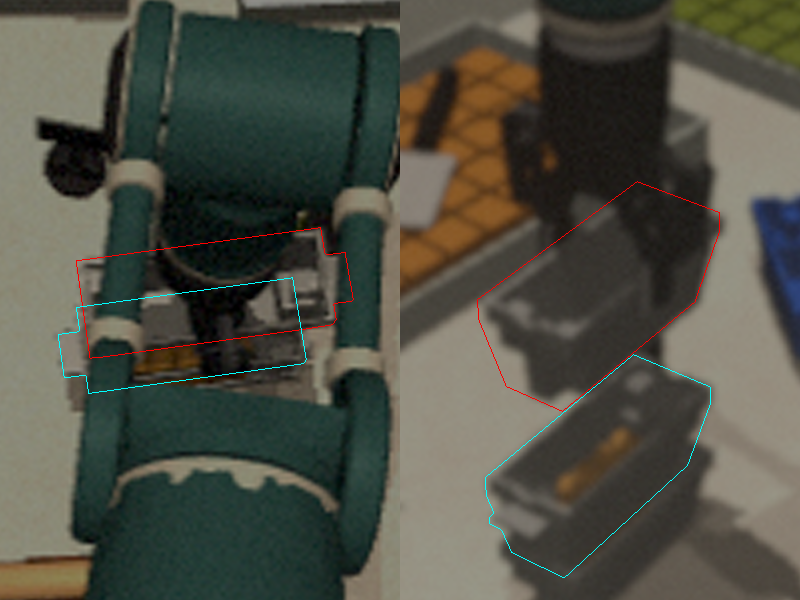

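The held tote's left end appears a few mm right of the red outline in both views (84 vs 78 px and 487 vs 478 px). I'll quantify it with fits on the unoccluded left part.

```bash
python3 - <<'E'
from h import *
from scipy.optimize import minimize_scalar
for c in("side","top"):
    p=bot.read_camera(c)
    for n,z,yaw in(("tote_empty",.185,-1.432),("tote_rolls",.054,1.71)):
        e=proj(p,[[.63,-.054,z+.03]])[0]; cut=int((e[0]-(8 if c=="side" else 0))*4)
        for r in bot.regions_of(n,p):
            b=r["bbox"]
            if np.hypot((b[0]+b[2])/2-e[0],(b[1]+b[3])/2-e[1])>20: continue
            m=cv2.resize(r["mask"].astype(np.uint8),None,fx=4,fy=4,interpolation=cv2.INTER_NEAREST)[:,:cut]
            def cost(v):
                s=sil(p,TOTE,v[0],v[1],z,yaw)[:,:cut]; return 1-(s&m).sum()/(s|m).sum()
            o=minimize(cost,[.629,-.055],method="Nelder-Mead",options=dict(initial_simplex=[[.629,-.055],[.634,-.055],[.629,-.05]]))
            print(c,n,round(r["score"],2),np.round(b),np.round(o.x,4),round(1-o.fun,3))
E
```

```text
side tote_rolls 0.74 [227. 157. 292. 207.] [ 0.631  -0.0582] 0.926
top tote_empty 0.72 [285. 159. 346. 189.] [ 0.6289 -0.0574] 0.306
top tote_rolls 0.72 [274. 182. 338. 196.] [ 0.6321 -0.053 ] 0.237
```

```bash
python3 - <<'E'
from h import *
out=[]
for c in("side","top"):
    p=bot.read_camera(c); row=[]
    for z,yaw in((.185,-1.432),(.054,1.71)):
        S=12; im=cv2.resize(p["pixels"][:,:,::-1],None,fx=S,fy=S,interpolation=cv2.INTER_CUBIC); im=cv2.convertScaleAbs(im,alpha=1.8)
        e=proj(p,[place([[-.08 if yaw<0 else .08,0,.055]],.63,-.054,z,yaw)[0]])[0]
        for dy,col in((0,(0,0,255)),(-.005,(0,255,0))):
            q=place(box(-.08,.08,.062,.064),.63,-.054+dy,z,yaw)[[0,1,3,2]]
            cv2.polylines(im,[np.round((proj(p,q)+.5)*S-.5).astype(int)],True,col,1)
        u,v=(e*S).astype(int); row.append(im[v-150:v+150,u-200:u+200])
    out.append(np.hstack(row))
cv2.imwrite("pics/zz.png",np.vstack(out))
E
```

```text
(no output)
```

View pics/zz.png

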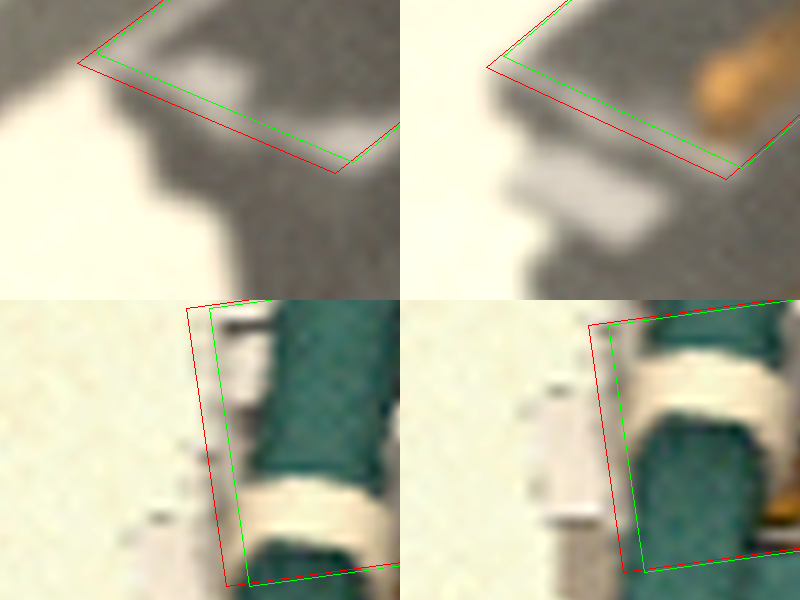

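Zoom: the empty tote's end lies close to the green line (y about 4 mm lower) and the rolls' end on red. So I shift the empty tote +3.5 mm in y (tool x), then lower.

```bash
python3 -m creep '[[0.07,0.01,0,0,0.5],[0,0,0.3,0,0.5],[0,0,0.4,0,0.5],[0,0,0.3,0,0.5],[0,0,0.2,0,0.5],[0,0,0.1,0,0.5],[0,0,0,0,0.5]]'
python3 -m creep '[[0,0,0.05,0,0.5],[0,0,0.05,0,0.5],[0,0,0.03,0,0.5],[0,0,0,0,0.5]]'
```

```text
time: 33.8
tool_pos: [0.627, -0.051, 0.1545]
tcp_rot: [-2.059, -2.372, 0.0]
wrist_force: [-0.0, 0.2, -0.5]
width: 0.711
grip_force: 65.5
time: 34.3
tool_pos: [0.627, -0.051, 0.1482]
tcp_rot: [-2.059, -2.372, 0.0]
wrist_force: [-0.7, 0.7, -2.2]
width: 0.715
grip_force: 65.5
```

```bash
python3 -m creep '[[0,0,0.04,0,0.5],[0,0,0,0,0.5]]';python3 -m creep '[[0,0,0.03,0,0.5],[0,0,0,0,0.5]]'; python3 -m creep '[[0,0,0.03,0,0.5],[0,0,0,0,0.5]]'
```

```text
time: 34.55
tool_pos: [0.6269, -0.051, 0.146]
tcp_rot: [-2.059, -2.372, 0.0]
wrist_force: [-0.5, -0.4, -1.9]
width: 0.713
grip_force: 65.5
time: 34.8
tool_pos: [0.627, -0.051, 0.1446]
tcp_rot: [-2.059, -2.372, 0.0]
wrist_force: [-0.1, 0.4, -1.4]
width: 0.709
grip_force: 65.5
time: 35.05
tool_pos: [0.6273, -0.0511, 0.1434]
tcp_rot: [2.059, 2.372, 0.0]
wrist_force: [-0.1, -0.3, -0.9]
width: 0.714
grip_force: 65.6
```

```bash
python3 -m creep '[[0,0,0.02,0,0.5],[0,0,0,0,0.5]]';python3 -m creep '[[0,0,0.02,0,0.5],[0,0,0,0,0.5]]'
```

```text
time: 35.3
tool_pos: [0.6275, -0.0511, 0.1434]
tcp_rot: [2.059, 2.372, 0.001]
wrist_force: [-1.7, 0.6, 5.0]
width: 0.711
grip_force: 66.1
time: 35.55
tool_pos: [0.6276, -0.0511, 0.1434]
tcp_rot: [2.059, 2.372, 0.001]
wrist_force: [-4.0, 1.0, 9.3]
width: 0.719
grip_force: 66.7
```

```bash
python3 -m creep '[[0,0,-0.03,0,0.8],[0,0,0,0,1],[0,0,0,0,1],[0,0,0,0,1],[0,0,-0.3,0,1],[0,0,-0.5,0,1],[0,0,-0.6,0,1],[0,0,-0.6,0,1],[0,0,-0.4,0,1],[0,0,0,0,1]]'
python3 g.py .4565 .003 .026 .051
```

```text
time: 36.8
tool_pos: [0.6285, -0.0512, 0.2657]
tcp_rot: [2.057, 2.369, 0.004]
wrist_force: [0.2, 0.5, -0.2]
width: 0.996
grip_force: 0.0
t 36.8 pos [ 0.6285 -0.0512  0.2657] yawY 0.141 q6 -0.26 w 0.996 F [ 0.2  0.5 -0.2] 
NEED units (tool axes now) [ 1.56 -3.28  4.78] spin 0.9 or -61.93
```

```bash
python3 -m creep '[[0.2,-0.45,0,0,1],[0.26,-0.55,0,0,1],[0.28,-0.59,0,0,1],[0.28,-0.59,0,0,1],[0.28,-0.59,0,0,0.7],[0.26,-0.51,0,0,0.7],[0,0,0.5,0.9,0.7],[0,0,0.7,0,0.7],[0,0,0.7,0,0.7],[0,0,0.7,0,0.7],[0,0,0.4,0,0.7],[0,0,0,0,0.7]]' 30
python3 - <<'E'
from h import *; import g
g.go(.4565,.003,.026,.051)
p=bot.read_camera("side"); q=bot.read_camera("top")
S=6; out=[]
for c in(q,p):
    im=cv2.resize(c["pixels"][:,:,::-1],None,fx=4,fy=4,interpolation=cv2.INTER_CUBIC); im=cv2.convertScaleAbs(im,alpha=1.5)
    cs,_=cv2.findContours(sil(c,TOTE,.6295,-.054,.108,-1.432),cv2.RETR_EXTERNAL,cv2.CHAIN_APPROX_NONE); cv2.drawContours(im,cs,-1,(0,0,255),1)
    cs,_=cv2.findContours(sil(c,PIN,.458,.0035,.033,-1.52),cv2.RETR_EXTERNAL,cv2.CHAIN_APPROX_NONE); cv2.drawContours(im,cs,-1,(0,255,0),1)
    u,v=(proj(c,[[.57,-.03,.1]])[0]*4).astype(int); out.append(im[v-250:v+350,u-200:u+200])
cv2.imwrite("pics/stack2.png",np.hstack(out))
for c,m in((q,"top"),(p,"side")):
    e=proj(c,[[.63,-.054,.15]])[0]
    for r in bot.regions_of("tote_empty",c):
        b=r["bbox"]
        if np.hypot((b[0]+b[2])/2-e[0],(b[1]+b[3])/2-e[1])<20: print(m,r["score"],fit([(c,r["mask"])],TOTE,.108,[.63,-.054,-1.43]))
E
```

```text
time: 38.3
tool_pos: [0.4507, 0.0033, 0.1097]
tcp_rot: [-2.16, -2.274, 0.007]
wrist_force: [-0.4, -0.1, 0.1]
width: 0.701
grip_force: 0.0
t 38.3 pos [0.4507 0.0033 0.1097] yawY 0.051 q6 -0.1 w 0.701 F [-0.4 -0.1  0.1] 
NEED units (tool axes now) [-0.01  0.13  1.67] spin 0.0 or -62.83
top 0.8 (array([ 0.63055172, -0.05124669, -1.43698093]), np.float64(0.9543594586087504))
side 0.93 (array([ 0.63020395, -0.05566543, -1.40221002]), np.float64(0.9072196938353331))
```

View pics/stack2.png

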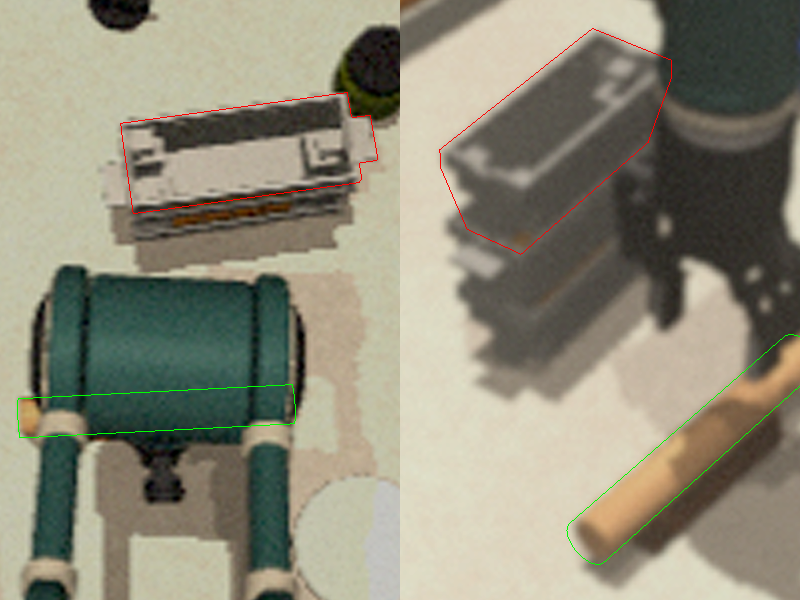

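Stack is straight in both views: the empty tote matches the red outline, with its lip at right (375,140). The pin sits in its rest along the green outline. I'll grip it.

```bash
python3 -m creep '[[-0.04,0.1,0.2,0,0.7],[0,0,0.4,0,0.7],[0,0,0.4,0,0.7],[0,0,0.3,0,0.7],[0,0,0.2,0,0.7],[0,0,0.12,0,0.7],[0,0,0,0,0.7]]'
python3 g.py .4555 .001 .026 .051
```

```text
time: 39.38
tool_pos: [0.4588, 0.0014, 0.0316]
tcp_rot: [-2.164, -2.277, 0.0]
wrist_force: [-0.4, -0.1, -0.2]
width: 0.698
grip_force: 0.0
t 39.38 pos [0.4588 0.0014 0.0316] yawY 0.051 q6 -0.1 w 0.698 F [-0.4 -0.1 -0.2] 
NEED units (tool axes now) [-0.   -0.07  0.11] spin -0.0 or 62.83
```

```bash
python3 -m creep '[[0,-0.06,0.12,0,0.7],[0,0,0,0,0.7],[0,0,0,0,0.2],[0,0,0,0,0.2],[0,0,0,0,0.2],[0,0,0,0,0.2],[0,0,0,0,0.2],[0,0,0,0,0.2],[0,0,0,0,0.2],[0,0,0,0,0.2]]' 40
python3 -m creep '[[0,0,-0.2,0,0.2],[0,0,-0.3,0,0.2],[0,0,-0.5,0,0.2],[0,0,-0.7,0,0.2],[0,0,-0.7,0,0.2],[0,0,-0.7,0,0.2],[0,0,-0.7,0,0.2],[0,0,-0.5,-0.5,0.2],[0,0,-0.3,-0.4,0.2],[0,0,0,0,0.2]]'
python3 g.py .6275 -.052 .176 .139
```

```text
time: 40.62
tool_pos: [0.4564, 0.0013, 0.0263]
tcp_rot: [2.164, 2.277, 0.001]
wrist_force: [-1.0, 0.0, 6.0]
width: 0.333
grip_force: 39.7
time: 41.88
tool_pos: [0.4567, 0.0012, 0.258]
tcp_rot: [2.058, 2.37, 0.004]
wrist_force: [-0.3, -0.7, -1.4]
width: 0.331
grip_force: 39.7
t 41.88 pos [0.4567 0.0012 0.258 ] yawY 0.1406 q6 -0.19 w 0.331 F [-0.3 -0.7 -1.4] 
NEED units (tool axes now) [-1.53  3.23  1.65] spin 0.02 or -62.81
```

```bash
python3 -m creep '[[-0.12,0.25,0,0,0.2],[-0.25,0.5,0,0,0.2],[-0.27,0.6,0,0,0.2],[-0.27,0.6,0,0,0.2],[-0.27,0.6,0,0,0.2],[-0.25,0.45,0,0,0.2],[-0.12,0.23,0.2,0,0.2],[0,0,0.4,0,0.2],[0,0,0.3,0,0.2],[0,0,0.2,0,0.2],[0,0,0,0,0.2],[0,0,0,0,0.2]]'
python3 g.py .6275 -.054 .176 .139
python3 - <<'E'
from h import *
out=[]
for n in("top","side"):
    c=bot.read_camera(n); im=cv2.convertScaleAbs(cv2.resize(c["pixels"][:,:,::-1],None,fx=4,fy=4,interpolation=cv2.INTER_CUBIC),alpha=1.5)
    for parts,z,col in((TOTE,.108,(0,0,255)),(PIN,.211,(0,255,0))):
        cs,_=cv2.findContours(sil(c,parts,.6302,-.0535,z,-1.432),cv2.RETR_EXTERNAL,cv2.CHAIN_APPROX_NONE); cv2.drawContours(im,cs,-1,col,1)
    u,v=(proj(c,[[.63,-.054,.18]])[0]*4).astype(int); out.append(im[v-250:v+250,u-200:u+200])
cv2.imwrite("pics/pin.png",np.hstack(out))
E
```

```text
time: 43.38
tool_pos: [0.6269, -0.0527, 0.2016]
tcp_rot: [2.059, 2.372, 0.001]
wrist_force: [0.3, -0.1, -0.5]
width: 0.336
grip_force: 39.7
t 43.38 pos [ 0.6269 -0.0527  0.2016] yawY 0.1412 q6 -0.26 w 0.336 F [ 0.3 -0.1 -0.5] 
NEED units (tool axes now) [-0.03  0.01  0.51] spin 0.02 or -62.81
```

View pics/pin.png

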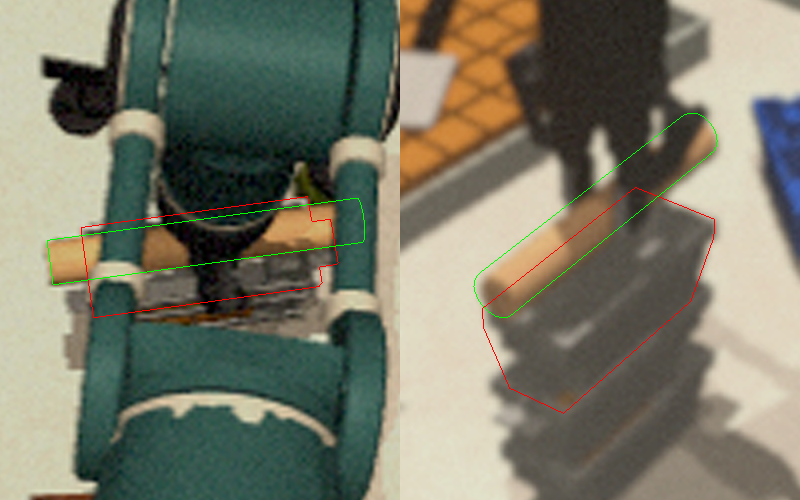

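The pin is over the tote's centreline, 2-3 mm to −y, so I nudge +2 mm and lower.

```bash
python3 -m creep '[[0.04,0.01,0.15,0,0.2],[0,0,0.15,0,0.2],[0,0,0.1,0,0.2],[0,0,0,0,0.2]]'; python3 -m creep '[[0,0,0.04,0,0.2],[0,0,0,0,0.2]]'; python3 -m creep '[[0,0,0.03,0,0.2],[0,0,0,0,0.2]]'; python3 -m creep '[[0,0,0.02,0,0.2],[0,0,0,0,0.2]]'
```

```text
time: 43.98
tool_pos: [0.6262, -0.0507, 0.1797]
tcp_rot: [-2.058, -2.371, 0.002]
wrist_force: [-0.2, -0.3, -1.5]
width: 0.333
grip_force: 39.7
time: 44.22
tool_pos: [0.6269, -0.0507, 0.1788]
tcp_rot: [2.059, 2.372, 0.0]
wrist_force: [-0.6, -0.0, -1.1]
width: 0.332
grip_force: 39.7
time: 44.48
tool_pos: [0.6269, -0.0507, 0.1773]
tcp_rot: [2.059, 2.372, 0.0]
wrist_force: [-0.3, -0.3, -1.6]
width: 0.329
grip_force: 39.7
time: 44.72
tool_pos: [0.6271, -0.0508, 0.1767]
tcp_rot: [2.059, 2.372, 0.001]
wrist_force: [-0.2, 0.5, 0.7]
width: 0.334
grip_force: 39.9
```

```bash
python3 -m creep '[[0,0,0.02,0,0.2],[0,0,0,0,0.2]]'; python3 -m creep '[[0,0,-0.01,0,0.36],[0,0,-0.01,0,0.42],[0,0,0,0,0.5],[0,0,0,0,0.6],[0,0,0,0,0.6],[0,0,-0.1,0,0.6],[0,0,-0.3,0,0.6],[0,0,-0.5,0,0.6],[0,0,-0.6,0,0.6],[0,0,-0.6,0,0.6],[0,0,-0.3,0,0.6],[0,0,0,0,0.6]]'
python3 -m creep '[[0.5,-0.4,0,0,0.6],[0.7,-0.6,0,0,0.6],[0.7,-0.6,0,0,0.6],[0.7,-0.6,0,0,0.6],[0.7,-0.6,0,0,0.6],[0.7,-0.6,0,0,0.6],[0.5,-0.4,0,0,0.6],[0,0,0,0,0.6]]'
python3 - <<'E'
from h import *
out=[]
for n in("top","side"):
    c=bot.read_camera(n); im=cv2.convertScaleAbs(cv2.resize(c["pixels"][:,:,::-1],None,fx=4,fy=4,interpolation=cv2.INTER_CUBIC),alpha=1.5)
    cs,_=cv2.findContours(sil(c,PIN,.6302,-.0535,.183,-1.432),cv2.RETR_EXTERNAL,cv2.CHAIN_APPROX_NONE); cv2.drawContours(im,cs,-1,(0,255,0),1)
    u,v=(proj(c,[[.63,-.054,.12]])[0]*4).astype(int); out.append(im[v-250:v+250,u-200:u+200])
    e=proj(c,[[.63,-.054,.183]])[0]
    for r in bot.regions_of("pin",c)[:1]: print(n,r["score"],fit([(c,r["mask"])],PIN,.183,[.63,-.054,-1.43]))
cv2.imwrite("pics/end.png",np.hstack(out))
E
```

```text
time: 44.98
tool_pos: [0.6275, -0.0507, 0.1766]
tcp_rot: [2.059, 2.371, 0.002]
wrist_force: [-1.5, 1.9, 5.4]
width: 0.334
grip_force: 40.3
time: 46.48
tool_pos: [0.6277, -0.0508, 0.2984]
tcp_rot: [2.057, 2.37, 0.003]
wrist_force: [-0.1, -0.6, 0.0]
width: 0.601
grip_force: 0.0
time: 47.48
tool_pos: [0.4051, 0.1462, 0.2949]
tcp_rot: [-2.055, -2.374, 0.003]
wrist_force: [-0.4, -0.7, -0.1]
width: 0.6
grip_force: 0.0
top 0.59 (array([ 0.63059656, -0.04786546, -1.43682046]), np.float64(0.9038860659843985))
side 0.51 (array([ 0.67476271, -0.03232396, -0.88498829]), np.float64(0.21532501076194577))
```

View pics/end.png

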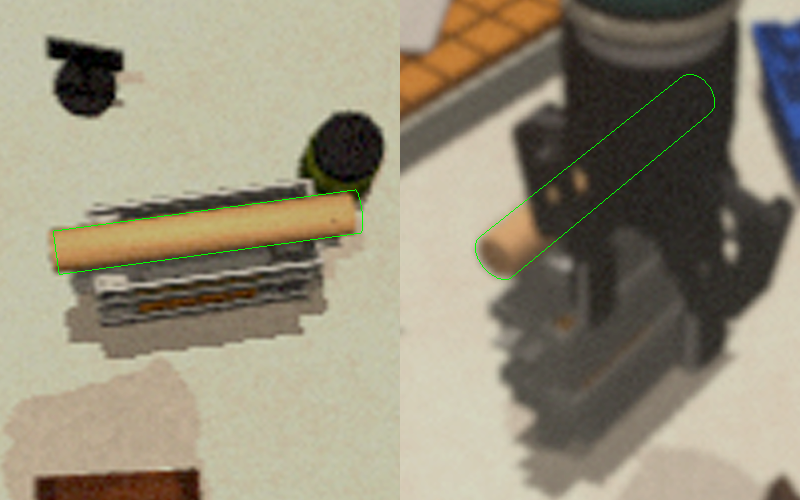

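The pin lies settled along the tote (50–362, 190–272 px), centred within about 4 mm. The stack is straight and the robot is clear of it.

```bash
python3 -c "
from workcell import bot
print(bot.finish_job())"
```

```text
the job is handed in; nothing more can be done
None
```

The job is handed in at about 48 s (limit 72 s): the rolls tote is on the squares tote and the empty tote on top, each turned end for end and set down before release, though the rolls tote sits about 2–3 mm off centre within its 5 mm play; the pin lies in the V-notches, centred within about 4 mm, and I saw no disturbance to the jars, saucers or card stand, though I took no full final picture of them.

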